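# Uncover the densitometer's reference tile and hold the probe on its spot

### The arm

A 6-joint arm with a two-finger parallel gripper is mounted at the origin on a cart in front of the work surface, level with it; the furniture and walls round the work are solid. World frame = base frame: x ahead of the robot, y to its left, z up, the work surface at z = 0. Lengths are in mm, angles in rad, forces in N, time in s.
With the tool pointing down it reaches from about 350 to 975 mm from the base axis. Payload 7.1 kg.
Tool frame: the origin (TCP) lies midway between the tips of the shut fingers; the grasp point (between the pads) lies 19 mm behind it (ctrl.tcp_to_grasp is the distance from the TCP to the grasp point, in mm); z points along the fingers, y is the line along which they close (so a half turn about z gives the same grasp; the last joint's range is limited). The gripper opens to 88 mm and grips with 3 to 60 N. Pads are 20 mm wide; open, the fingers measure 115 mm over their backs; the gripper's body (75 mm by 178 mm) begins 61 mm behind the grasp point.
Start: joints at [-1.256, 0.423, 1.63, -0, 1.089, -0.019], TCP at [204.789, -590.48, 222.675] pointing down, gripper open.
Joint ranges: [-3, 3], [-0.9, 2.11], [0.09, 2.58], [-1.31, 4.45], [0.11, 2.69], [-2.54, 2.54]. Speed limits (rad/s): [2.39, 2.39, 3.01, 3.14, 3.14, 3.14].

### API

Orientations are given as a rotation vector (axis times angle).
In Python, from workcell import get_obs, cams, ticket, boxes_of, ctrl gives the robot as it stands.
- The arm moves only by the shell command python3 -m creep 'ROWS' [OPENING]. ROWS is JSON, one flat list of numbers, 4 for each row, row after row: the shift along the world's x, y, z in m, then the turn about the world's z in rad. In form: [tx, ty, tz, spin, tx, ty, tz, spin, ...]. A call has 1 to 10 rows; each row is the pose to reach, as a shift and turn from the pose commanded when the call began; what a row does not reach only later rows make up. A row lasts 1/12 s, in which the tool goes at most 41.7 mm and 7.16 degrees, less where a joint would pass 70% of its speed; a pose out of reach is approached as far as the arm can. A call with a gripper value outside its range is refused whole. OPENING is the opening, from 0 (shut) to 1 (fully open), set as the call begins (- or left out, the last holds). The fingers move at their own pace and stop on an object; the grip force is fixed at half the most. Time passes only in rows, so rows that repeat a pose let the fingers close. It gives the time, the measured TCP pose, the force, the opening and the grip force at its end, in the units of the state.
- get_obs(): the state, without advancing time (a new reading comes with each control period).
- cams.get_image(name): name is "side" or "top"; returns (picture, depth): 480x640x3 uint8, red, green, blue; 480x640 float32, mm along the optical axis (not along the pixel's ray), 0 where there is no reading.
- cams.get_calibration(name): a dict with "mtx" (3x3 intrinsics, pixels), "R" (3x3) and "t" (3): a world point X has camera coordinates R X + t. Camera axes: x right, y down, z forward; pixel columns grow to the right and rows downward; lengths in mm; the calibration is good to about 2 mm. A picture is of the moment at which its call begins. get_calibration takes no time and is no camera call.
- ticket.close_job(): hands the job in; it is judged then, once.
Trained networks look in the newest picture that a camera, given by its name, has taken for a name from the list of things; names that differ only in an ending like _2 or _b are one class to them, and where a whole thing is asked for, a point or a joint stands for the part that bears it (a point fixed in the world has none). Each returns a list of dicts, best first, with "score" (0 to 1); they miss things now and then, are a little off and sometimes report something else, mostly with a low value. They report only what shows in the picture. A call takes as long as a camera call. They do not tell look-alikes from the thing itself.
- boxes_of(camera, target): "centre" ([column, row] in pixels, amid what is visible of it).
The state is a dict: "t": time; "qpos": joint angles; "qvel": joint speeds; "joint_torque": joint torques, N m; "ee_pos": TCP position; "orientation": TCP orientation; "ft_force": force on the tool from outside, world axes, zero at the start; "moment": the same for the moment, N m; "width": finger opening in mm; "grasp_force": force on a finger pad.
Only numpy, scipy, OpenCV 4.12 (cv2) and the standard library are available. Lean on these libraries where they do the work, as an engineer would, in place of code of your own. Each camera call takes 0.05 s, during which the arm holds its last target. There are 200 camera calls.

### The job

Take the orange dust cover off the reference tile, hang it by its loop handle on the hook of the hook stand and let go of it. Then take the black hand-held probe out of its stand and hold it upright on the tile, its spring foot inside the ring and its broad sides parallel to the red line, pressing gently so that the foot is pushed about halfway in; finish while still holding it pressed there. Never bottom the foot hard and leave the other things on the bench undisturbed.

Things in the scene. Friction and masses are not known exactly. Their poses are not given: they have to be found in the camera images.
- tile_base: reference tile, fixed to the bench: black plate 100x100x6 mm with a white tile 42x42 mm in its middle, top 14 mm above the bench. Origin: centre of the plate's underside, z up. A red line runs along its y axis, seen on the plate at both sides of the tile. The cover sits on the plate over the tile at the start
- spot (a point): centre of the ring (24 mm inside diameter, black round grey) on the tile's top, 14 mm above the bench; axes as tile_base
- cover: loose orange dust cover, 120 g: cap 58x58x26 mm, open below, walls 4 mm, 4 mm play round the tile. On it a loop handle in its y-z plane, 10 mm thick (x), 58 wide (y): window through along x, 44 wide, z 26 to 68 mm, and solid grip z 68 to 113. Origin: centre of underside, z up. Grasp the grip across its 10 mm (fingers closing along x), at z 100 mm, so the tips stay above the window
- loop (a point): middle of the window's upper edge (underside of the grip), 68 mm above the cover's origin: this edge rests on the hook arm; axes as cover
- hook_stand: fixed steel hook stand: foot 100 mm across, 10 high; post 14 mm thick, 160 high. A level round arm 8 mm thick runs from the post along -x, its top 149 mm above the bench, straight to 88 mm from the post axis; its end turns up to 163 mm above the bench, outermost 103 mm from the axis. Origin: centre of the foot's underside, z up
- hook_seat (a point): point on top of the hook arm 62 mm out from the post axis (stand's -x), 149 mm above the bench, where the loop shall hang; axes as hook_stand
- probe_stand: fixed grey block 80x80x50 mm with an upright through pocket 26x36 mm (x, y) in which the probe stands, resting on its rim by the shoulders. Origin: centre of the underside, z up
- probe: loose hand-held probe, 150 g: black body 26 mm (x) by 44 (y), z 30 to 120 mm; grey snout 20x30, z 0 to 30; the broad sides are the y-z faces. Origin: centre of the snout's underside, z up; in its stand 20 mm above the bench. Grasp across the 26 mm (fingers closing along x), at z 80 to 90 mm. Steel spring foot under the snout. Either way round fits the red line
- foot (a joint): how far the probe's foot is pushed in, m: 0 = fully out, 0.012 = fully in; spring 600 N/m with 0.6 N at the start of travel (about 4.2 N at half travel)
- foot_tip (a point): centre of the underside of the foot (12 mm across), 14 mm below the probe's origin when fully out; axes as probe
- film_can_a: white film canister with grey lid, 34 mm across, 51 mm high; bystander, to be left alone. Origin: centre of its underside
- film_can_b: black film canister, 34 mm across, 51 mm high; bystander, to be left alone. Origin: centre of its underside
- loupe_1: black film loupe with clear foot, 42 mm across, 48 mm high; bystander, to be left alone. Origin: centre of its underside
- marker_1: white felt marker with black cap, lying, 15x122x18 mm; bystander, to be left alone. Origin: centre of its underside
- tape_1: roll of tape lying flat, 92 mm across, 24 mm high; bystander, to be left alone. Origin: centre of its underside
There are look-alikes about, which are no part of the job. Several things have the shape of the cover; the one meant has the colours described above. What is shaped like the probe but yellow is not meant.

How it is judged (in metres and radians):
On the way:
1. the cover hangs by its loop on the hook, let go (distance between loop and hook_seat below 0.035 m and contact force between cover and hook_stand above 0.3 N and height (world z) of cover above 0.06 m and angle between cover's own z axis and vertical below 0.35 rad and contact force between cover and the fingers below 0.05 N and linear speed of cover below 0.05 m/s), for 0.2 s.
At the end, for the whole second after the job is handed in: Cover at rest on the hook arm: loop within 35 mm of the seat, origin above 60 mm, tilt under 0.35 rad, fingers off. Gripped probe still on the tile: foot within 6 mm of the ring's centre, pushed in 2 to 10 mm, 0.8 to 8 N, upright within 0.10 rad, y axis within 0.17 rad of the red line (all of step 1 and horizontal distance between foot_tip and spot below 0.006 m and value of joint foot between 0.002 and 0.01 m and contact force between probe and tile_base between 0.8 and 8 N and angle between probe's own z axis and vertical below 0.1 rad and angle between the y axis of probe and the y axis of tile_base, either way round below 0.17 rad and contact force between probe and the fingers above 2 N and linear speed of probe below 0.01 m/s); the arm keeps its last pose, push and grip.
It fails at once if the probe is pressed hard on the tile (over 15 N) (contact force between probe and tile_base above 15 N).
It fails at once if a bystander is moved more than 30 mm (distance of any of film_can_a, film_can_b, loupe_1, marker_1, tape_1 from where it was at the start of the episode above 0.03 m).
It also fails if it takes over 53 s, if anything falls off the work surface, if the arm or the gripper's body presses on something with over 40 N, if the wrist force passes 120 N, or if a joint passes its speed limit or range.

## Working session

There is one attempt and no reset: what is moved stays moved. The work goes in short steps, Python scripts to look and compute and a shell command to move; the robot and the scene stay as the last step left them, time stands still between calls to the robot, and variables do not carry over. Pictures are saved under pics/ and viewed, at most 10 in all, crops included, and the job is handed in when it is done.

```bash
mkdir -p pics; ls; cat > h.py <<'E'
import numpy as np, cv2
from workcell import get_obs, cams, ticket, boxes_of, ctrl
def world(cam, mask_or_uv, depth):
    c=cams.get_calibration(cam); K=np.array(c["mtx"]);R=np.array(c["R"]);t=np.array(c["t"]).ravel()
    uv=np.asarray(mask_or_uv)
    if uv.shape==depth.shape: v,u=np.nonzero(uv&(depth>0))
    else: u,v=uv.reshape(-1,2).T.astype(int)
    d=depth[v,u]; p=np.linalg.inv(K)@np.vstack([u*d,v*d,d])
    return (R.T@(p-t[:,None])).T
def full(cam):
    im,d=cams.get_image(cam); return im,d,world(cam,np.ones(d.shape,bool)&True,np.where(d>0,d,1)).reshape(480,640,3)
E
python3 - <<'E'
from h import *
for c in("top","side"):
    im,d=cams.get_image(c); cv2.imwrite(f"pics/{c}0.png",im[...,::-1]); np.savez(f"{c}0.npz",im=im,d=d)
    for n in("cover","probe","tile_base","hook_stand","probe_stand"):
        print(c,n,[(np.round(b["centre"]),round(b["score"],2)) for b in boxes_of(c,n)])
print(get_obs())
E
```

```text
pics
top cover [(array([424., 248.]), 0.76), (array([417., 318.]), 0.75), (array([257., 212.]), 0.68)]
top probe [(array([194., 254.]), 0.74), (array([276., 323.]), 0.7)]
top tile_base []
top hook_stand [(array([317., 217.]), 0.7), (array([427., 252.]), 0.52)]
top probe_stand [(array([206., 263.]), 0.71), (array([198., 201.]), 0.66)]
side cover [(array([256., 302.]), 0.87), (array([375., 229.]), 0.63), (array([436., 249.]), 0.59), (array([272., 335.]), 0.17)]
side probe [(array([391., 307.]), 0.82), (array([273., 337.]), 0.76)]
side tile_base [(array([375., 239.]), 0.57), (array([271., 337.]), 0.5)]
side hook_stand [(array([292., 278.]), 0.61)]
side probe_stand [(array([277., 367.]), 0.68)]
{'t': 0.6, 'qpos': array([-1.25602464e+00,  4.23122317e-01,  1.62992936e+00,  3.25925052e-05,
        1.08857442e+00, -1.90204986e-02]), 'qvel': array([ 0.00026486,  0.00129338, -0.00057228, -0.00027923, -0.0008545 ,
       -0.00046526]), 'joint_torque': array([ 3.08513927e-04, -5.44297206e+01, -2.73932970e+01,  6.44148001e-02,
        1.71746348e-02, -2.57120848e-05]), 'ee_pos': array([ 204.77969216, -590.47057773,  222.64955836]), 'orientation': array([-3.09790781e+00, -5.21859223e-01, -3.71217674e-05]), 'ft_force': array([ 0.08216444, -0.64833837, -0.33681051]), 'moment': array([ 0.01954996,  0.01653549, -0.01776534]), 'grasp_force': 0.0, 'width': 87.64305609006274}
```

View pics/top0.png

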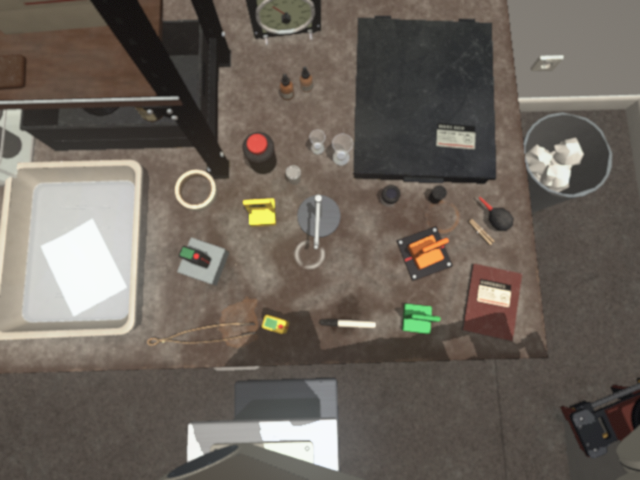

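View pics/side0.png

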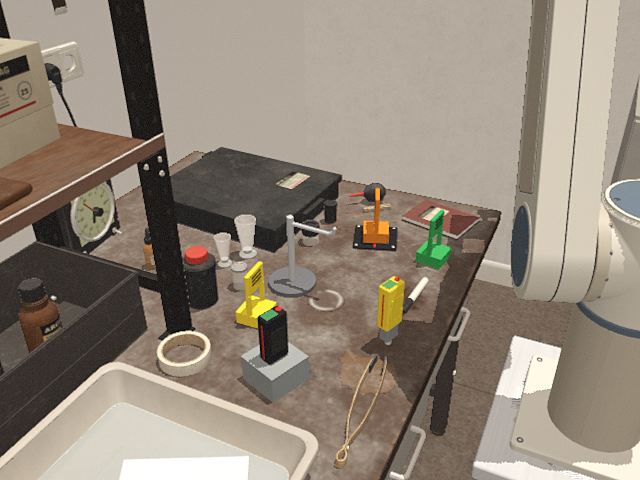

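Candidates for the cover are orange on the black plate (top 427,250; side 376,225), yellow (top 260,212) and green (top 418,318). I choose the orange one. For the probe they are black in the grey block (top 196,256; side 272,335) and yellow (top 275,323). I choose the black one.

```bash
cat >> h.py <<'E'
def rect(P):
    (c,s,a)=cv2.minAreaRect(P[:,:2].astype(np.float32)); return np.round(c,1),np.round(s,1),round(a,1)
E
python3 - <<'E'
from h import *
out=[]
for c,(u,v),(x0,y0,x1,y1) in(("top",None or (0,0),(150,180,470,300)),("side",(0,0),(230,160,430,400))):
    z=np.load(f"{c}0.npz");im,d=z["im"],z["d"]
    P=world(c,np.ones(d.shape,bool),np.where(d>0,d,1)).reshape(480,640,3)
    hsv=cv2.cvtColor(im,cv2.COLOR_RGB2HSV); H,S,V=cv2.split(hsv)
    X,Y,Z=P[...,0],P[...,1],P[...,2]; rr,cc=np.mgrid[:480,:640]
    def win(a,b,e,f): return (cc>=a)&(cc<e)&(rr>=b)&(rr<f)&(d>0)
    w=win(395,222,460,282) if c=="top" else win(345,180,405,260)
    o=w&(H>5)&(H<16)&(S>150)
    print(c,"orange z",np.percentile(Z[o],[1,25,50,75,99]).round())
    print(" grip",rect(P[o&(Z>75)]),P[o&(Z>75)].mean(0).round(1)," cap",rect(P[o&(abs(Z-26)<6)]))
    b=w&(V<60)&(Z<14)&(Z>2); print(" plate",rect(P[b]) )
    rd=w&((H<5)|(H>174))&(S>140)&(V>80)&(Z<15); print(" red",P[rd].round(0)[:,:2].tolist()[:30])
    w=win(170,230,235,290) if c=="top" else win(235,295,315,400)
    k=w&(Z>115); print(" probe top",rect(P[k]),P[k].mean(0).round(1),np.percentile(Z[k],[5,95]))
    k=w&(abs(Z-50)<5)&(V>70); print(" block top",rect(P[k]))
    w=win(290,185,345,272) if c=="top" else win(265,205,345,295)
    k=w&(Z>135)&(Z<170); print(" hook",rect(P[k]),np.percentile(Z[k],[5,50,95]).round())
    k=w&(Z>5)&(Z<14); print(" foot",rect(P[k]))
    np.save(c+"P.npy",P)
t=cv2.resize(np.load("top0.npz")["im"][190:290,170:470],None,fx=2.6,fy=2.6,interpolation=3)
s=cv2.resize(np.load("side0.npz")["im"][180:280,250:420],None,fx=3,fy=3,interpolation=3)
t=cv2.copyMakeBorder(t,0,0,0,0,0); q=np.zeros((t.shape[0]+s.shape[0],780,3),np.uint8); q[:t.shape[0],:t.shape[1]]=t; q[t.shape[0]:,:s.shape[1]]=s
cv2.imwrite("pics/crop0.png",q[...,::-1])
E
```

```text
top orange z [  3.  31.  33.  97. 121.]
 grip (array([ 504.4, -368.7]), array([11.7, 57.4]), 20.9) [ 502.3 -365.5  113.2]  cap (array([ 505. , -369.1]), array([58. , 58.8]), 21.5)
 plate (array([ 513.7, -330.2]), array([23.8,  9.8]), 7.3)
 red [[520.0, -414.0], [519.0, -416.0], [517.0, -411.0], [517.0, -413.0], [517.0, -415.0], [496.0, -338.0], [496.0, -341.0], [494.0, -331.0], [493.0, -333.0], [494.0, -336.0], [493.0, -338.0], [494.0, -341.0], [492.0, -327.0], [492.0, -329.0], [491.0, -331.0], [492.0, -334.0], [491.0, -336.0], [489.0, -327.0], [489.0, -329.0], [489.0, -331.0]]
 probe top (array([495.7, 126.2]), array([45.1, 26.1]), 70.4) [494.4 123.4 138.2] [121.23984325 143.7850924 ]
 block top (array([496.6, 126.7]), array([81.9, 79.9]), 69.4)
 hook (array([ 550.1, -130. ]), array([ 12.4, 107.5]), 88.4) [145. 150. 162.]
 foot (array([ 570.2, -125.4]), array([112.8, 200.3]), 88.0)
side orange z [ -1.  18.  30.  50. 118.]
 grip (array([ 500.9, -368.7]), array([ 9.5, 62.9]), 21.7) [ 494.5 -351.8  100.4]  cap (array([ 498.1, -369.5]), array([54.3, 68. ]), 17.0)
 plate (array([ 520.3, -427.9]), array([ 97.7, 228.7]), 17.5)
 red [[621.0, -579.0], [629.0, -571.0], [638.0, -557.0], [494.0, -338.0], [490.0, -333.0], [491.0, -342.0], [492.0, -331.0], [490.0, -334.0], [486.0, -330.0], [491.0, -328.0], [488.0, -329.0], [485.0, -326.0], [487.0, -324.0]]
 probe top (array([491.6, 127. ]), array([45.8, 28.6]), 68.1) [488.7 132.6 131.8] [116.425565   140.83252974]
 block top (array([539.2, 102.3]), array([ 88.8, 196.9]), 62.6)
 hook (array([ 546.3, -125.1]), array([ 15.5, 109.5]), 84.1) [140. 147. 159.]
 foot (array([ 648.5, -256. ]), array([139.1, 370.6]), 15.0)
```

View pics/crop0.png

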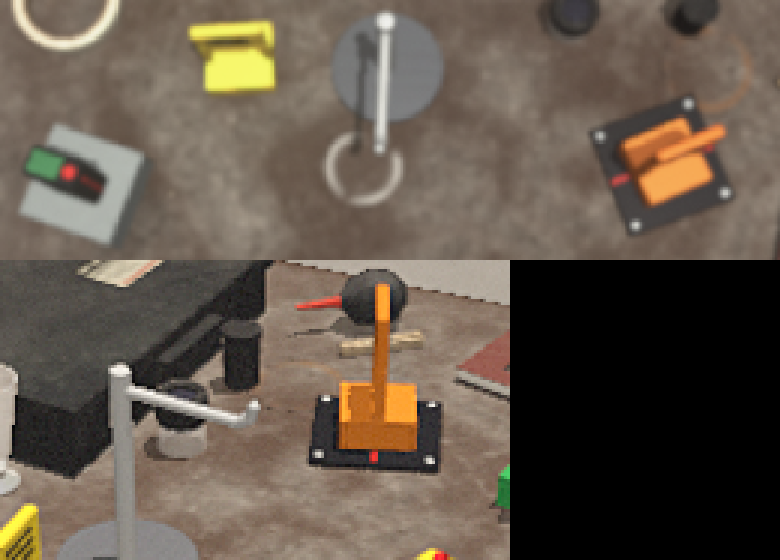

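The crop shows the orange cover on the black plate, with the red line at both ends and the handle along the line. The black probe stands in the grey block, and the hook arm points towards the robot. I'll go above the cover first.

```bash
python3 -m creep '[0.03,0.022,0,0.12,0.06,0.044,0,0.24,0.09,0.067,0,0.36,0.12,0.089,0,0.48,0.15,0.111,0,0.6,0.18,0.133,0,0.72,0.21,0.155,0,0.84,0.24,0.178,0,0.96,0.27,0.2,0,1.08,0.299,0.222,0,1.2]' 1; python3 -m creep '[0,0,-0.01,0.1,0,0,-0.02,0.2,0,0,-0.03,0.3,0,0,-0.04,0.402,0,0,-0.04,0.402,0,0,-0.04,0.402]'
python3 - <<'E'
from h import *
from scipy.spatial.transform import Rotation as R
o=get_obs(); r=R.from_rotvec(o["orientation"]).as_matrix(); print(o["ee_pos"],r[:,2].round(3),np.degrees(np.arctan2(r[1,1],r[0,1])),o["qpos"].round(2))
P=np.load("topP.npy");z=np.load("top0.npz")
rr,cc=np.mgrid[:480,:640]
k=(cc>=290)&(cc<345)&(rr>=185)&(rr<272)&(P[...,2]>138)&(P[...,2]<157)&(z["d"]>0)
p=P[k]; print("arm",cv2.fitLine(p[:,:2].astype(np.float32),cv2.DIST_HUBER,0,.01,.01).ravel(),p[:,0].min(),p[:,0].max())
k2=(cc>=290)&(cc<345)&(rr>=185)&(rr<272)&(P[...,2]>157)&(P[...,2]<170)&(z["d"]>0); print(P[k2].round().tolist())
E
```

```text
t: 1.43
ee_pos: [505.3, -367.1, 222.9]
orientation: [2.255, 2.187, 0.0]
ft_force: [0.5, -0.7, -0.1]
width: 87.9
grasp_force: 0.0
t: 1.93
ee_pos: [503.6, -368.3, 182.3]
orientation: [-1.785, -2.584, -0.0]
ft_force: [0.6, 0.2, 0.3]
width: 87.7
grasp_force: 0.0
[ 503.56185334 -368.26694993  182.31789496] [-0.001  0.001 -1.   ] 20.74396239200461 [-0.65  0.47  1.66  0.    1.01 -1.01]
arm [ 9.9796385e-01 -6.3782461e-02  5.5109424e+02 -1.2881793e+02] 503.03910366536417 602.8991565169932
[[603.0, -130.0, 162.0], [604.0, -132.0, 160.0], [604.0, -134.0, 160.0], [604.0, -136.0, 160.0], [602.0, -130.0, 160.0], [602.0, -132.0, 161.0], [600.0, -134.0, 165.0], [601.0, -136.0, 162.0], [601.0, -138.0, 161.0], [600.0, -125.0, 160.0], [600.0, -127.0, 160.0], [600.0, -129.0, 159.0], [599.0, -131.0, 161.0], [599.0, -133.0, 161.0], [599.0, -135.0, 162.0], [600.0, -137.0, 157.0], [598.0, -125.0, 159.0], [598.0, -127.0, 158.0], [598.0, -129.0, 160.0], [598.0, -131.0, 160.0], [598.0, -133.0, 158.0], [597.0, -135.0, 163.0], [598.0, -137.0, 158.0], [596.0, -127.0, 158.0], [595.0, -129.0, 164.0], [596.0, -131.0, 159.0], [595.0, -133.0, 160.0], [595.0, -135.0, 163.0], [595.0, -137.0, 161.0], [594.0, -127.0, 159.0], [593.0, -129.0, 160.0], [594.0, -131.0, 159.0], [593.0, -133.0, 163.0], [593.0, -135.0, 160.0], [594.0, -137.0, 158.0], [504.0, -125.0, 162.0], [505.0, -127.0, 157.0], [502.0, -123.0, 161.0], [502.0, -125.0, 163.0], [502.0, -127.0, 161.0], [500.0, -123.0, 165.0], [500.0, -125.0, 165.0], [500.0, -127.0, 162.0], [500.0, -129.0, 162.0], [498.0, -123.0, 163.0], [498.0, -125.0, 164.0], [499.0, -127.0, 160.0], [496.0, -125.0, 161.0]]
```

```bash
python3 -m creep '[0,0,-0.03,0,0,0,-0.06,0,0,0,-0.08,0,0,0,-0.094,0,0,0,-0.094,0]' ; python3 -m creep '[0,0,0,0,0,0,0,0,0,0,0,0,0,0,0,0,0,0,0,0,0,0,0,0,0,0,0,0,0,0,0,0]' 0
```

```text
t: 2.35
ee_pos: [502.6, -367.7, 86.4]
orientation: [-1.782, -2.583, -0.0]
ft_force: [-1.0, -0.2, 0.2]
width: 87.7
grasp_force: 0.0
t: 3.02
ee_pos: [503.8, -368.5, 88.8]
orientation: [1.781, 2.588, 0.0]
ft_force: [-1.4, 0.7, 0.1]
width: 37.8
grasp_force: 0.0
```

```bash
python3 -m creep '[0,0,0,0,0,0,0,0,0,0,0,0,0,0,0,0,0,0,0,0,0,0,0,0,0,0,0,0,0,0,0,0]' 0; python3 -m creep '[0,0,0.01,0,0,0,0.03,0,0,0,0.06,0,0,0,0.09,0,0,0,0.115,0,0,0,0.115,0]'
```

```text
t: 3.68
ee_pos: [503.7, -368.4, 88.6]
orientation: [-1.781, -2.588, -0.0]
ft_force: [-0.1, -0.4, -0.4]
width: 10.1
grasp_force: 30.0
t: 4.18
ee_pos: [506.4, -370.5, 210.2]
orientation: [1.776, 2.58, -0.001]
ft_force: [1.6, -0.5, -0.6]
width: 9.5
grasp_force: 30.0
```

```bash
python3 -m creep '[-0.015,0.027,0,-0.05,-0.03,0.055,0,-0.1,-0.05,0.085,0,-0.16,-0.065,0.115,-0.005,-0.22,-0.069,0.15,-0.01,-0.28,-0.069,0.18,-0.013,-0.34,-0.069,0.21,-0.016,-0.4,-0.069,0.235,-0.018,-0.426,-0.069,0.247,-0.018,-0.426,-0.069,0.247,-0.018,-0.426]'; python3 - <<'E'
from h import *
for i in range(1):
    im,d,P=full("top"); H,S,V=cv2.split(cv2.cvtColor(im,cv2.COLOR_RGB2HSV)); o=(d>0)&(H>5)&(H<16)&(S>150)&(P[...,2]>95)&(P[...,2]<145)&(P[...,1]>-200)&(P[...,1]<-60)
    print("cap",rect(P[o]),np.percentile(P[o][:,2],[5,50,95]))
    cv2.imwrite("pics/top1.png",cv2.resize(im[150:310,230:470],None,fx=3,fy=3)[...,::-1])
    print(get_obs()["ee_pos"])
    # tile now uncovered
    rr,cc=np.mgrid[:480,:640]; w=(cc>390)&(cc<460)&(rr>222)&(rr<285)&(d>0)
    t=w&(S<60)&(V>110)&(P[...,2]<25)&(P[...,2]>3);n,l,st,ce=cv2.connectedComponentsWithStats(t.astype(np.uint8)); 
    for j in range(1,n):
        if st[j,4]>30: print("tile",st[j],rect(P[l==j]))
    rd=w&((H<5)|(H>174))&(S>140)&(V>80)&(P[...,2]<15); print(P[rd][:,:2].round().tolist())
E
```

```text
t: 5.02
ee_pos: [433.9, -119.3, 185.4]
orientation: [-2.284, -2.155, 0.001]
ft_force: [-0.6, -0.2, -2.1]
width: 10.0
grasp_force: 30.0Traceback (most recent call last):
  File "<stdin>", line 4, in <module>
    return _quantile_unchecked(
        a, q, axis, out, overwrite_input, method, keepdims, weights)
    return _ureduce(a,
                    func=_quantile_ureduce_func,
    ...<5 lines>...
                    overwrite_input=overwrite_input,
                    method=method)
    r = func(a, **kwargs)
    result = _quantile(arr,
                       quantiles=q,
    ...<2 lines>...
                       out=out,
                       weights=wgt)
    slices_having_nans = np.isnan(arr[-1, ...])
                                  ~~~^^^^^^^^^
IndexError: index -1 is out of bounds for axis 0 with size 0
```

```bash
python3 - <<'E'
from h import *
im,d,P=full("top"); H,S,V=cv2.split(cv2.cvtColor(im,cv2.COLOR_RGB2HSV))
rr,cc=np.mgrid[:480,:640]; w=(cc>390)&(cc<460)&(rr>222)&(rr<285)&(d>0)
t=w&(P[...,2]<25)&(P[...,2]>10)&(V>90);n,l,st,ce=cv2.connectedComponentsWithStats(t.astype(np.uint8))
for j in range(1,n):
    if st[j,4]>30: print("tile",st[j],rect(P[l==j]))
b=w&(V<60);n,l,st,ce=cv2.connectedComponentsWithStats(b.astype(np.uint8));j=1+st[1:,4].argmax();print("plate",st[j],rect(P[l==j]))
rd=w&((H<5)|(H>174))&(S>140)&(V>80); print(P[rd][:,:2].round().tolist())
im2,d2,P2=full("side"); H,S,V=cv2.split(cv2.cvtColor(im2,cv2.COLOR_RGB2HSV))
o=(d2>0)&(H>5)&(H<16)&(S>150)&(P2[...,1]>-220)&(P2[...,1]<-40)&(P2[...,0]<520)&(P2[...,2]>80)
p=P2[o]; print("cover z",np.percentile(p[:,2],[1,50,99]),rect(p[p[:,2]>155]),rect(p)); print(get_obs()["ee_pos"])
a=cv2.resize(im[215:290,385:470],None,fx=4,fy=4); s=cv2.resize(im2[180:380,230:430],None,fx=2,fy=2)
q=np.zeros((400,800,3),np.uint8); q[:300,:340]=a; q[:,360:760]=s
cv2.imwrite("pics/q1.png",q[...,::-1])
E
```

```text
tile [413 241  24  23 344] (array([ 505.3, -370.4]), array([46.4, 43. ]), 19.0)
plate [399 228  43  33 482] (array([ 526. , -362.9]), array([54.2, 96.3]), 23.0)
[[519.0, -408.0], [520.0, -412.0], [519.0, -413.0], [519.0, -415.0], [517.0, -403.0], [517.0, -406.0], [517.0, -409.0], [517.0, -411.0], [516.0, -412.0], [516.0, -415.0], [515.0, -404.0], [515.0, -407.0], [515.0, -408.0], [496.0, -338.0], [494.0, -332.0], [494.0, -334.0], [493.0, -336.0], [493.0, -338.0], [492.0, -327.0], [492.0, -330.0], [491.0, -331.0], [491.0, -333.0], [492.0, -336.0], [490.0, -327.0], [489.0, -329.0], [489.0, -331.0]]
cover z [103.92842832 129.61985172 350.2658402 ] (array([ 431.9, -117.4]), array([ 64.8, 172.2]), 86.0) (array([ 419.7, -111.1]), array([ 86.9, 184.3]), 74.9)
[ 434.95860981 -121.89306965  185.75389403]
```

View pics/q1.png

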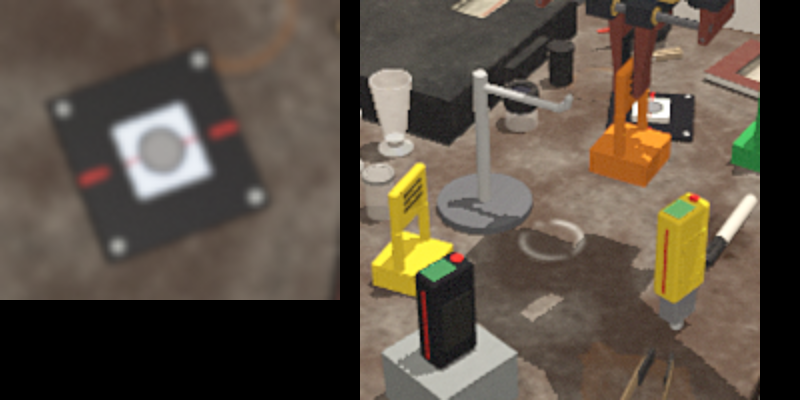

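The cover is held upright, level with the arm and in line with it. The tile with its grey ring disc is uncovered. I'll thread the loop onto the arm.

```bash
python3 -m creep '[0.02,-0.001,0,0,0.04,-0.003,0,0,0.06,-0.004,0,0,0.08,-0.005,0,0,0.102,-0.006,0,0,0.102,-0.006,0,0,0.102,-0.006,0,0]'; python3 - <<'E'
from h import *
im2,d2=cams.get_image("side")
cv2.imwrite("pics/q2.png",cv2.resize(im2[200:300,260:390],None,fx=5,fy=5)[...,::-1]); print(get_obs()["ee_pos"],get_obs()["ft_force"])
E
```

```text
t: 5.75
ee_pos: [537.3, -128.6, 185.3]
orientation: [-2.289, -2.152, 0.0]
ft_force: [-0.7, -0.0, -1.0]
width: 9.7
grasp_force: 30.0
[ 536.25820037 -128.33655881  185.15517461] [ 0.31166436  0.65261313 -1.07303785]
```

View pics/q2.png

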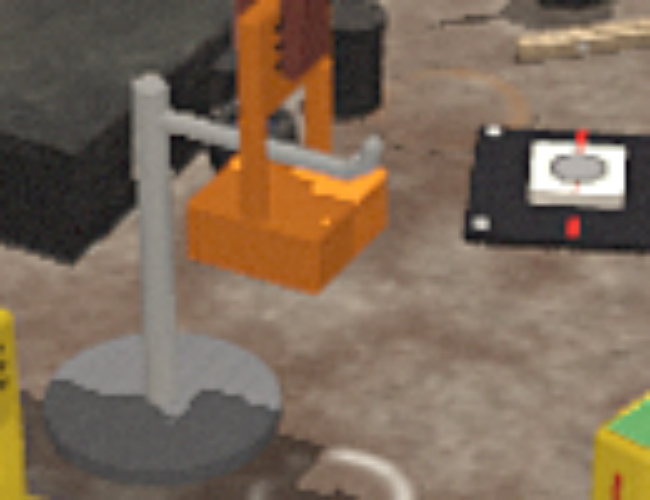

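The arm passes through the window. I'll lower it until it touches.

```bash
python3 -m creep '[0,0,-0.008,0,0,0,-0.014,0,0,0,-0.018,0,0,0,-0.02,0,0,0,-0.02,0,0,0,-0.02,0]'; python3 -m creep '[0,0,-0.001,0,0,0,-0.001,0,0,0,-0.001,0]'
```

```text
t: 6.3
ee_pos: [536.6, -127.4, 165.5]
orientation: [-2.288, -2.152, 0.0]
ft_force: [0.1, 0.9, -1.3]
width: 9.7
grasp_force: 30.0
t: 6.55
ee_pos: [536.9, -127.5, 164.8]
orientation: [2.288, 2.153, 0.0]
ft_force: [-0.4, 0.6, -0.9]
width: 9.9
grasp_force: 30.0
```

```bash
python3 -m creep '[0,0,-0.001,0,0,0,-0.002,0,0,0,-0.002,0,0,0,-0.002,0]'; python3 -m creep '[0,0,-0.0005,0,0,0,-0.001,0,0,0,-0.001,0]'
```

```text
t: 6.88
ee_pos: [537.0, -127.5, 163.0]
orientation: [2.288, 2.152, 0.0]
ft_force: [-1.1, 0.5, 4.2]
width: 9.6
grasp_force: 30.0
t: 7.13
ee_pos: [537.0, -127.5, 162.8]
orientation: [2.288, 2.152, 0.001]
ft_force: [-4.2, 0.6, 11.7]
width: 9.8
grasp_force: 30.0
```

Contact, as expected. I'll ease off 1 mm, open partly and lift straight up.

```bash
python3 -m creep '[0,0,0.001,0,0,0,0.001,0,0,0,0.001,0,0,0,0.001,0,0,0,0.001,0,0,0,0.001,0]' 0.3; python3 -m creep '[0,0,0.001,0,0,0,0.01,0,0,0,0.03,0,0,0,0.07,0,0,0,0.1,0,0,0,0.1,0]'
python3 - <<'E'
from h import *
im2,d2,P2=full("side"); H,S,V=cv2.split(cv2.cvtColor(im2,cv2.COLOR_RGB2HSV))
cv2.imwrite("pics/q3.png",cv2.resize(im2[180:400,230:400],None,fx=3,fy=2.7)[...,::-1])
E
```

```text
t: 7.63
ee_pos: [536.7, -127.5, 162.5]
orientation: [-2.288, -2.152, 0.0]
ft_force: [-0.0, -0.1, 0.2]
width: 26.5
grasp_force: 0.0
t: 8.13
ee_pos: [540.2, -128.4, 269.7]
orientation: [2.282, 2.146, 0.009]
ft_force: [0.8, -0.6, 0.8]
width: 26.6
grasp_force: 0.0
```

View pics/q3.png

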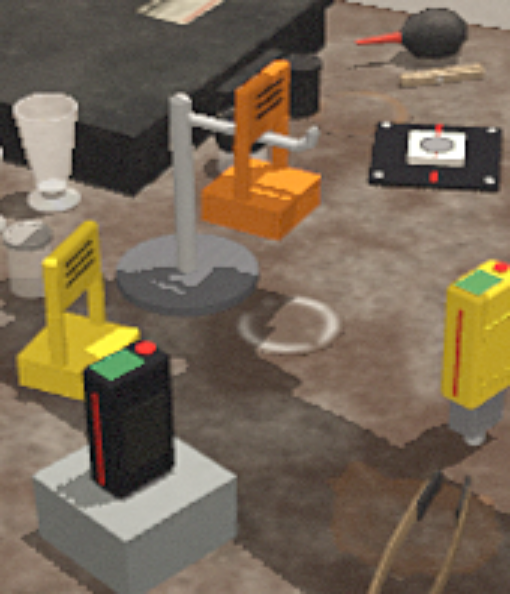

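The cover hangs freely on the hook, well clear of the ends. Next I'll go above the black probe.

```bash
python3 -m creep '[-0.004,0.03,0,-0.03,-0.01,0.06,0,-0.06,-0.015,0.09,0,-0.1,-0.02,0.12,0,-0.14,-0.025,0.15,0,-0.18,-0.03,0.18,0,-0.22,-0.035,0.21,0,-0.25,-0.041,0.24,0,-0.285,-0.041,0.254,0,-0.285,-0.041,0.254,0,-0.285]' 1; python3 -m creep '[0,0,-0.03,0,0,0,-0.06,0,0,0,-0.08,0,0,0,-0.08,0,0,0,-0.08,0]';python3 - <<'E'
from h import *
from scipy.spatial.transform import Rotation as R
o=get_obs(); r=R.from_rotvec(o["orientation"]).as_matrix(); print(o["ee_pos"],np.degrees(np.arctan2(r[1,1],r[0,1])),o["qpos"].round(2))
# cover state + screws
im,d,P=full("top"); H,S,V=cv2.split(cv2.cvtColor(im,cv2.COLOR_RGB2HSV))
o=(d>0)&(H>5)&(H<16)&(S>150)&(P[...,1]>-220)&(P[...,1]<-40)&(P[...,2]>60)
p=P[o]; print("cover cap",rect(p[p[:,2]<120]),"grip",rect(p[p[:,2]>150]),np.percentile(p[:,2],[2,50,98]))
rr,cc=np.mgrid[:480,:640]; w=(cc>390)&(cc<460)&(rr>222)&(rr<285)&(d>0)
t=w&(S<60)&(V>110);n,l,st,ce=cv2.connectedComponentsWithStats(t.astype(np.uint8))
for j in range(1,n):
    if 3<st[j,4]<40: print("screw",st[j,4],P[l==j].mean(0).round(1))
    if 200<st[j,4]<600: print("tile",st[j,4],rect(P[l==j]),P[l==j].mean(0))
E
```

```text
t: 9.02
ee_pos: [494.8, 128.9, 261.8]
orientation: [-2.567, -1.809, 0.002]
ft_force: [0.2, -0.8, -0.1]
width: 87.1
grasp_force: 0.0
t: 9.43
ee_pos: [494.9, 125.7, 181.7]
orientation: [-2.57, -1.805, 0.005]
ft_force: [0.9, -0.6, -0.7]
width: 87.6
grasp_force: 0.0
[494.85919714 125.66922605 181.65493564] -19.848788529500478 [ 0.23  0.31  1.91 -0.    0.92  0.57]
cover cap (array([ 537.9, -126.9]), array([57.2, 57.5]), 86.0) grip (array([ 538. , -129.6]), array([55.1, 11.5]), 86.1) [ 92.9081969  109.01297382 195.95201043]
screw 26 [ 5.708e+02 -4.322e+02  2.000e-01]
screw 14 [ 558.1 -398.2    6.8]
screw 13 [ 531.9 -318.6    7.1]
tile 434 (array([ 505.8, -372.6]), array([47.7, 48.3]), 18.8) [ 504.88044852 -371.61580773   12.86981426]
tile 371 (array([ 464.1, -320. ]), array([52.7, 57.7]), 88.2) [ 4.58102533e+02 -3.13940700e+02 -6.91017540e-02]
screw 15 [ 478.4 -425.     6.4]
screw 15 [ 451.7 -344.6    7.4]
screw 11 [ 451.6 -388.8   -1.1]
```

```bash
python3 -m creep '[0.001,0,-0.03,0,0.001,0,-0.06,0,0.001,0,-0.085,0,0.001,0,-0.096,0,0.001,0,-0.096,0]'; python3 -m creep '[0,0,0,0,0,0,0,0,0,0,0,0,0,0,0,0,0,0,0,0,0,0,0,0,0,0,0,0,0,0,0,0,0,0,0,0,0,0,0,0]' 0;  python3 -m creep '[0,0,0,0,0,0,0,0,0,0,0,0,0,0,0,0]'
```

```text
t: 9.9
ee_pos: [496.2, 126.1, 85.8]
orientation: [-2.57, -1.805, 0.003]
ft_force: [-0.3, 0.6, -0.0]
width: 87.7
grasp_force: 0.0
t: 10.73
ee_pos: [496.6, 126.5, 86.6]
orientation: [-2.571, -1.806, 0.001]
ft_force: [-1.5, -0.0, 1.1]
width: 25.9
grasp_force: 30.0
t: 11.07
ee_pos: [496.6, 126.5, 86.6]
orientation: [-2.571, -1.806, 0.001]
ft_force: [-0.9, 1.0, 1.8]
width: 26.1
grasp_force: 30.0
```

```bash
python3 -m creep '[0,0,0.015,0,0,0,0.035,0,0,0,0.06,0,0,0,0.09,0,0,0,0.12,0,0,0,0.15,0,0,0,0.18,0,0,0,0.205,0,0,0,0.22,0,0,0,0.22,0]'; python3 - <<'E'
from h import *
im2,d2,P=full("side")
cv2.imwrite("pics/q4.png",cv2.resize(im2[150:400,180:400],None,fx=2.4,fy=2.4)[...,::-1])
o=get_obs();print(o["ee_pos"],o["width"])
E
```

```text
t: 11.9
ee_pos: [498.6, 126.9, 310.2]
orientation: [2.569, 1.804, 0.01]
ft_force: [-0.2, 1.2, -0.9]
width: 26.0
grasp_force: 30.0
[497.56698275 126.661688   307.89081198] 25.98895512809292
```

View pics/q4.png

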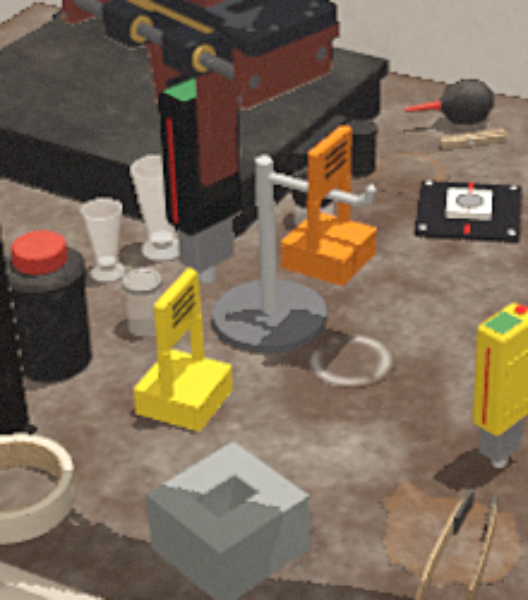

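```bash
python3 -m creep '[-0.01,-0.02,0,0.03,-0.025,-0.05,0,0.07,-0.035,-0.08,0,0.11,-0.045,-0.11,0,0.15,-0.05,-0.14,0,0.19,-0.055,-0.17,0,0.23,-0.055,-0.2,0,0.27,-0.055,-0.23,0,0.3,-0.055,-0.25,0,0.33]'; python3 -m creep '[0,-0.03,0,0.05,0,-0.06,0,0.1,0.01,-0.09,0,0.15,0.02,-0.12,0,0.2,0.03,-0.15,0,0.25,0.04,-0.18,0,0.29,0.055,-0.21,0,0.32,0.063,-0.235,0,0.336,0.063,-0.248,0,0.336,0.063,-0.248,0,0.336]'; python3 -m creep '[0,0,-0.03,0,0,0,-0.06,0,0,0,-0.09,0,0,0,-0.12,0,0,0,-0.15,0,0,0,-0.17,0,0,0,-0.182,0,0,0,-0.182,0,0,0,-0.182,0]'
python3 - <<'E'
from h import *
from scipy.spatial.transform import Rotation as R
o=get_obs(); r=R.from_rotvec(o["orientation"]).as_matrix(); print(o["ee_pos"],r[:,2],np.degrees(np.arctan2(r[1,1],r[0,1])))
im2,d2,P=full("side")
cv2.imwrite("pics/q5.png",cv2.resize(im2[150:280,310:440],None,fx=4.6,fy=4.6,interpolation=3)[...,::-1])
E
```

```text
t: 12.7
ee_pos: [440.6, -125.4, 304.8]
orientation: [-2.237, -2.203, 0.003]
ft_force: [0.3, -0.1, -0.8]
width: 25.9
grasp_force: 30.0
t: 13.53
ee_pos: [504.0, -373.2, 303.9]
orientation: [-1.84, -2.542, 0.001]
ft_force: [0.3, -0.0, -0.9]
width: 26.0
grasp_force: 30.0
t: 14.28
ee_pos: [504.5, -370.7, 124.5]
orientation: [-1.838, -2.546, -0.0]
ft_force: [0.7, 0.5, -1.4]
width: 26.0
grasp_force: 30.0
[ 504.47623315 -370.67487956  124.50361916] [-9.78078247e-04  8.75513484e-04 -9.99999138e-01] 18.34727394295152
```

View pics/q5.png

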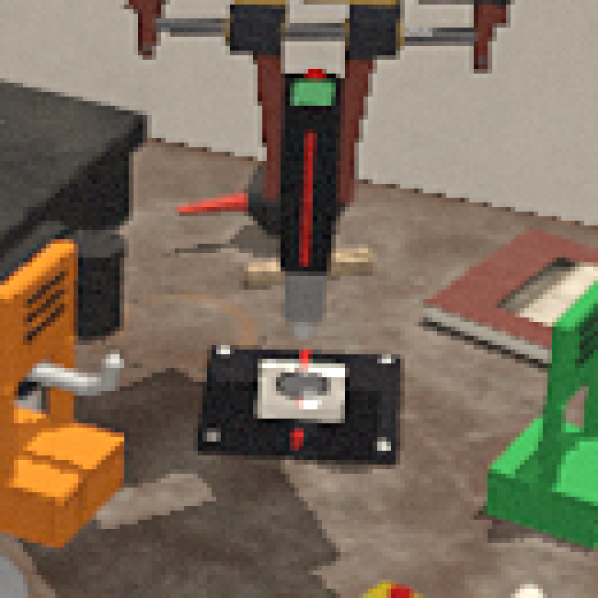

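The probe is upright over the tile, with the snout tip at crop (305,337) and the ring at (303,384). I'll check the offset by intersecting rays in this same camera.

```bash
python3 - <<'E'
from h import *
c=cams.get_calibration("side");K=np.array(c["mtx"]);R=np.array(c["R"]);t=np.array(c["t"]).ravel();C=-R.T@t
def ray(u,v,z):
    r=R.T@np.linalg.inv(K)@[u,v,1]; return C+r*(z-C[2])/r[2]
print("foot",ray(376.3,223.3,44),"ring",ray(375.9,233.5,14),"per px",ray(377.3,223.3,44),ray(376.3,224.3,44))
p=R@[504.5,-371,44]+t; print("predicted foot px",(K@p)[:2]/p[2]); p=R@[505,-371.6,14]+t; print("pred ring px",(K@p)[:2]/p[2])
E
```

```text
foot [ 498.44283348 -365.34870265   44.        ] ring [ 499.83154826 -369.86656792   14.        ] per px [ 496.36928033 -366.29763426   44.        ] [ 496.82539573 -361.09064612   44.        ]
predicted foot px [374.70093405 221.62724062]
pred ring px [374.07774603 232.67212686]
```

The bias is the same for both pixels, so the relative offset is within a few mm. I'll descend slowly, watching the force.

```bash
python3 -m creep '[0.0005,-0.001,-0.01,0,0.0005,-0.001,-0.018,0,0.0005,-0.001,-0.024,0,0.0005,-0.001,-0.026,0,0.0005,-0.001,-0.026,0,0.0005,-0.001,-0.026,0]'; python3 -m creep '[0,0,-0.001,0,0,0,-0.002,0,0,0,-0.003,0,0,0,-0.004,0,0,0,-0.005,0,0,0,-0.006,0,0,0,-0.006,0,0,0,-0.006,0,0,0,-0.006,0]'; python3 -c "
from h import *
print(np.mean([(cams.get_image('side'),get_obs()['ft_force'])[1] for _ in range(5)],0),get_obs()['ee_pos'])"
```

```text
t: 14.83
ee_pos: [505.2, -372.5, 98.5]
orientation: [-1.839, -2.547, -0.0]
ft_force: [0.7, 0.2, -0.4]
width: 25.8
grasp_force: 30.0
t: 15.58
ee_pos: [505.4, -372.5, 92.8]
orientation: [1.839, 2.547, -0.0]
ft_force: [-0.1, -0.0, 0.4]
width: 25.9
grasp_force: 30.0
[-0.0771288   0.02867267  0.44084391] [ 505.3583134  -372.51736384   92.7481729 ]
```

```bash
python3 -m creep '[0,0,-0.001,0,0,0,-0.002,0,0,0,-0.003,0,0,0,-0.004,0,0,0,-0.004,0,0,0,-0.004,0,0,0,-0.004,0,0,0,-0.004,0]'; python3 - <<'E'
from h import *
print(np.mean([(cams.get_image('side'),get_obs()['ft_force'])[1] for _ in range(5)],0),get_obs()['ee_pos'])
im,d,P=full("side"); cv2.imwrite("pics/q6.png",cv2.resize(im[150:280,290:440],None,fx=5,fy=4.6,interpolation=3)[...,::-1])
E
```

```text
t: 16.5
ee_pos: [505.4, -372.5, 88.8]
orientation: [1.839, 2.547, -0.0]
ft_force: [-0.2, 0.5, 3.5]
width: 25.7
grasp_force: 30.0
[0.06157174 0.14372779 3.13678658] [ 505.39896842 -372.52245083   88.75958681]
```

View pics/q6.png

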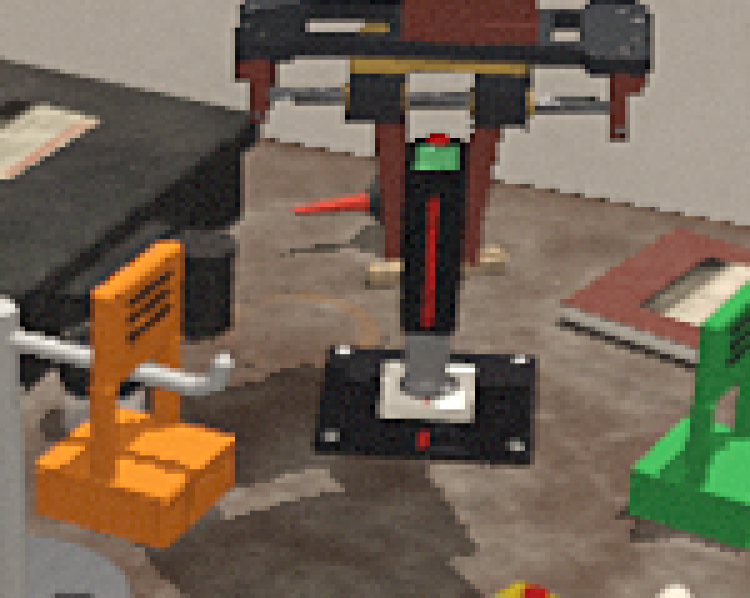

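The probe is upright and centred on the ring, pressed with about 4.5 N (roughly half travel), and the cover is still hanging. I'm handing it in.

```bash
python3 -c "
from workcell import ticket
print(ticket.close_job())"
```

```text
the job is handed in; nothing more can be done
None
```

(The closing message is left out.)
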